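# Battery check of the theatre's suction pump

### The arm

A 6-joint arm with a two-finger parallel gripper is mounted at the origin on the work surface. World frame = base frame: x ahead of the robot, y to its left, z up, the work surface at z = 0. Lengths are in mm, angles in rad, forces in N, time in s.
With the tool pointing down it reaches from about 350 to 1000 mm from the base axis. Payload 7.1 kg.
Tool frame: the origin (TCP) lies where the fingers leave the gripper's body, on its centre line; the fingertips stand 73 mm ahead of it and the grasp point (between the pads) lies 54 mm ahead of it (r.pinch_z is the z of the grasp point in the tool frame, in mm); z points along the fingers, y is the line along which they close (so a half turn about z gives the same grasp; the last joint's range is limited). The gripper opens to 85 mm and grips with 20 to 120 N. Pads are 22 mm wide; open, the fingers measure 114 mm over their backs; the gripper's body (76 mm by 85 mm) begins 54 mm behind the grasp point. The pads swing forward as they close: fully open they stand 13 mm farther back than shut.
Start: joints at [-0.019, 0.423, 1.63, -0, 1.089, -0.019], TCP at [624.984, 0.026, 303.919] pointing down, gripper open.
Joint ranges: [-3, 3], [-0.9, 2.11], [0.09, 2.58], [-1.31, 4.45], [0.11, 2.69], [-2.54, 2.54]. Speed limits (rad/s): [2.39, 2.39, 3.01, 3.14, 3.14, 3.14].

### API

Orientations are given as a 3x3 rotation matrix whose columns are the frame's x, y, z axes.
In Python, from bench import r, snapshot gives the robot as it stands.
- The arm moves only by the tool carry_out, never from a script. Its arguments are lists of equal length, an entry for each row: "fingers": the gripper command: -1 is shut, 1 is fully open, values between are in proportion; "delta_pos": the shift along the tool's x, y, z as a fraction of full scale, a list of three; "turn": the turn about the tool's z as a fraction of full scale. A call has 1 to 10 rows; each row shifts and turns the commanded pose from where the row before left it, along the tool's axes as they then stand; what a row does not reach is not made up. Full scale, the value 1, is 50 mm for a shift and 0.1 rad for a turn. A row lasts 1/10 s, in which the tool goes at most 50 mm and 8.59 degrees, less where a joint would pass 70% of its speed; a pose out of reach is approached as far as the arm can. A call with a number of a shift or a turn outside -1 to 1 is refused whole. A call with a gripper value outside its range is refused whole. The fingers move at their own pace and stop on an object; the grip force is fixed at half the most. Time passes only in rows, so rows that do not move let the fingers close. It gives the time, the measured TCP pose, the force, the opening and the grip force at its end, in the units of the state.
- r.get_state(): the state, without advancing time (a new reading comes with each control period).
- snapshot(name): name is "scene" or "side" or "wrist"; returns a dict with "pixels" (480x640x3 uint8, red, green, blue), "vfov" (degrees; the focal length in pixels is half the picture's height over the tangent of half this angle, whatever the lens; pixels are square), "cx", "cy" (the principal point, pixels), "position" and "orientation" of the camera in the world; the wrist camera has in their place "hand_eye" (4x4, takes a point from camera to tool coordinates, whose origin is the TCP and whose axes are the flange's). Camera axes: x right, y up, looking along -z (the intrinsics and any distortion apply to the point x, -y, -z); pixel columns grow to the right and rows downward; lengths in mm; the calibration is good to about 2 mm. A picture is of the moment at which its call begins: read the wrist's pose just before it. There is no depth.
- r.hand_in(): hands the job in; it is judged then, once.
The state is a dict: "clock": time; "qpos": joint angles; "joint_vel": joint speeds; "joint_torque": joint torques, N m; "eef_pos": TCP position; "tcp_rot": TCP orientation; "wrist_force": force on the tool from outside, world axes, zero at the start; "ft_torque": the same for the moment, N m; "grip_width": finger opening in mm; "grasp_force": force on a finger pad.
Only numpy, scipy, OpenCV 4.12 (cv2) and the standard library are available. Lean on these libraries where they do the work, as an engineer would, in place of code of your own. Each camera call takes 0.05 s, during which the arm holds its last target. There are 200 camera calls.

### The job

Do the daily battery check of the portable suction pump that is kept in the low white drawer unit: pull its drawer all the way out to the stop, then turn the pump's dial by its bar grip clockwise past the first two clicks to the third, sprung test position. The dial springs back if let go, so finish with the gripper still holding it at the third position against its spring, with the drawer still out. Leave the two bottles, the phone and the little steel pot where they stand.

Things in the scene. Friction and masses are not known exactly. Their poses are not given: they have to be found in the camera images.
- unit: white sheet-steel drawer unit fixed on the table, 340 mm deep (x), 360 mm wide (y), 160 mm high, one drawer, flat top. Origin: on the table at the bottom middle of its front (the shut drawer's face); its x points into the unit (away from the person who opens it), y to that person's left, z up; the drawer slides out along -x. In these axes the pump's dial is at x = 88 mm minus the drawer's travel, y = -46 mm
- drawer (a joint): how far the drawer is out, m: 0 shut, 0.18 at its stop; starts up to 0.03 ajar. The slide drags with about 4 N, more at speed; the drawer stays where it is left and weighs about 5 kg with the grey suction pump fixed in it (flat panel on top, 104 mm above the table). Its front, 145 mm high, ends 72 mm before the dial's axis; jar, side walls and the pump's gauge are lower than 110 mm
- drawer_handle (a point): middle of the drawer's horizontal bar handle, a round steel bar 12 mm thick and 140 mm long along y, 126 mm above the table (34 mm below the unit's top). Its centre line stands 42 mm in front of the drawer's face, so 36 mm are free behind the bar (the face ends 145 mm above the table; the unit's top starts 18 mm farther back). Moves with the drawer; axes as the unit's
- dial_grip: bar grip of the pump's dial, black plastic, 47 mm long, 12 mm thick, 24 mm high, on a flat round skirt (48 mm diameter, 6 mm high). Origin: on the dial's vertical axis at the foot of the bar, 110 mm above the table; the bar's top is at 134 mm. x runs along the bar to the nose end with a white line (27 mm from the axis; tail 20 mm), z up. At off x points 0.6 rad to the left (+y) of the unit's x
- dial (a joint): angle of the dial, rad, clockwise from above: 0 off, where it starts; clicks at 0.40 (low), 0.80 (high), 1.20 (test), hard stop 1.23. It rests by itself at the first three; from 1.20 a return spring drives it back to 0.80 when let go. The first two clicks take about 0.07 N m to pass, the way to the third 0.1, holding at 1.20 about 0.15, the stop 0.2. The gauge's needle turns along with the dial
- water_bottle: clear water bottle standing on the table in front and to the left of the unit, 66 mm diameter, 205 mm high, origin under its middle; to be left alone
- sanitiser: hand-sanitiser pump bottle standing on the table in front and to the right of the unit, 60 mm diameter, 166 mm high, origin under its middle; to be left alone
- phone: black phone lying on the table to the left in front of the unit, nearer than the bottle, 147 x 71 x 9 mm, origin under its middle; to be left alone
- steel_pot: small steel pot standing on the table to the right in front of the unit, nearer than the sanitiser, 76 mm rim diameter, 36 mm high, origin under its middle; to be left alone

How it is judged:
By the outcome, as a careful person would: the job done as asked, in the order asked, and still so for the second after the job is handed in, while the arm keeps its last pose, push and grip.
It also fails if it takes over 51 s, if anything falls off the work surface, if the arm or the gripper's body presses on something with over 40 N, if the wrist force passes 120 N, or if a joint passes its speed limit or range.

## Working session

There is one attempt and no reset: what is moved stays moved. The work goes in short steps, Python scripts to look and compute and a tool call to move; the robot and the scene stay as the last step left them, time stands still between calls to the robot, and variables do not carry over. Pictures are saved under pics/ and viewed, at most 10 in all, crops included, and the job is handed in when it is done.

Besides the shell and the picture viewer there is one more tool, called as a command line: name --pt "numbers of a row" for each row, then --argument value for the rest. carry_out: Moves the arm, as the interface text tells. Its arguments: {"type":"object","properties":{"fingers":{"type":"array"},"delta_pos":{"type":"array"},"turn":{"type":"array"}},"required":["fingers","delta_pos","turn"]}

```bash
mkdir -p pics; ls
cat > h.py <<'E'
import numpy as np, cv2
from bench import r, snapshot
def shot(n,f):
    st=r.get_state(); s=snapshot(n); cv2.imwrite('pics/'+f,s['pixels'][:,:,::-1].copy())
    return st,s
E
python3 - <<'E'
from h import *
import pickle
for n in ('scene','wrist'):
    st,s=shot(n,n+'1.png'); pickle.dump((st,s),open(n+'1.pkl','wb'))
    print({k:v for k,v in s.items() if k!='pixels'})
print(r.get_state())
E
```

```text
pics
{'vfov': 42.23488227430154, 'cx': 316.90993506106, 'cy': 241.48602608513954, 'position': array([ 847.99199917, -354.77728972, 1394.82219341]), 'orientation': array([[ 0.856139  , -0.49091852,  0.16132273],
       [ 0.51668859,  0.80862221, -0.28135924],
       [ 0.00767532,  0.32423623,  0.94594501]])}
{'vfov': 62.738817432276406, 'cx': 320.9577611866973, 'cy': 247.2533212677045, 'hand_eye': array([[ 2.39615636e-04,  9.56958924e-01,  2.90223294e-01,
         7.47717053e+01],
       [ 9.99999066e-01,  1.61258951e-04, -1.35734661e-03,
        -7.49704918e-02],
       [-1.34572606e-03,  2.90223348e-01, -9.56957991e-01,
        -7.04292848e+01],
       [ 0.00000000e+00,  0.00000000e+00,  0.00000000e+00,
         1.00000000e+00]])}
{'clock': 0.1, 'qpos': array([-1.89818196e-02,  4.23794130e-01,  1.63061948e+00,  2.49745077e-05,
        1.08857909e+00, -1.89902589e-02]), 'joint_vel': array([-0.00047496, -0.00205248, -0.00068494,  0.00068042,  0.00025877,
       -0.00232348]), 'joint_torque': array([ 5.57094211e-05, -5.58422327e+01, -2.82446283e+01, -1.17158891e-05,
        3.01709355e-03, -1.51726192e-05]), 'eef_pos': array([6.24607482e+02, 4.95880835e-02, 3.03202473e+02]), 'tcp_rot': array([[ 3.19204595e-06,  9.99999021e-01, -1.39937362e-03],
       [ 9.99999999e-01, -3.12390445e-06,  4.86964715e-05],
       [ 4.86920523e-05, -1.39937377e-03, -9.99999020e-01]]), 'wrist_force': array([0.45894372, 1.06405737, 0.0773239 ]), 'ft_torque': array([-0.02369246,  0.02255165, -0.00082091]), 'grasp_force': 0.0, 'grip_width': 85.43858450318638}
```

View pics/scene1.png

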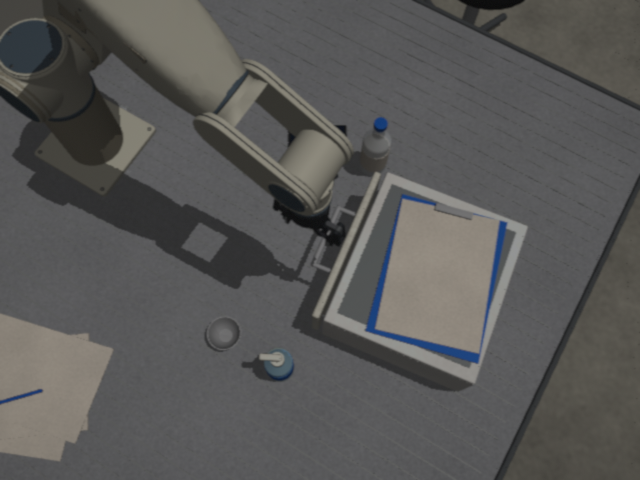

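View pics/wrist1.png

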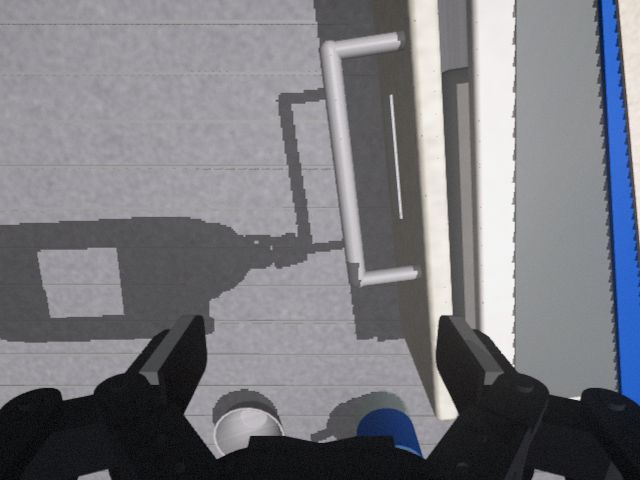

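The scene picture shows the unit at right: top corners near (390,175), (525,228), (475,380), (327,320), the drawer slightly ajar, and the handle at about (345,212)-(318,268). The wrist picture shows the bar from (328,47) to (358,278). The pot and sanitiser are at the bottom of that picture.

```bash
cat >> h.py <<'E'
def ray(st,s,uv):
    f=240/np.tan(np.radians(s['vfov']/2))
    d=np.array([(uv[0]-s['cx'])/f,-(uv[1]-s['cy'])/f,-1.])
    if 'hand_eye' in s:
        T=np.eye(4);T[:3,:3]=st['tcp_rot'];T[:3,3]=st['eef_pos'];T=T@s['hand_eye'];R,p=T[:3,:3],T[:3,3]
    else: R,p=np.array(s['orientation']),np.array(s['position'])
    return p,R@d
def at(st,s,uv,z):
    p,d=ray(st,s,uv); return np.round(p+d*(z-p[2])/d[2],1)
E
python3 - <<'E'
from h import *
import pickle
w=pickle.load(open('wrist1.pkl','rb'));c=pickle.load(open('scene1.pkl','rb'))
for uv in [(328,47),(358,278)]: print('bar',at(*w,uv,126))
for uv in [(413,0),(440,415)]: print('facefront',at(*w,uv,145))
for uv in [(470,0),(482,350)]: print('topfront',at(*w,uv,160))
for uv in [(345,212),(318,268)]: print('bar sc',at(*c,uv,126))
for uv in [(390,175),(525,228),(475,380),(327,320)]: print('top',at(*c,uv,160))
for uv,z in [((377,155),100),((381,124),205),((280,365),80),((223,334),36)]: print('obj',at(*c,uv,z))
E
```

```text
bar [628.5 118.9 126. ]
bar [649.5 -21.9 126. ]
facefront [671.4 137.2 145. ]
facefront [ 707.5 -116.6  145. ]
topfront [695.5 133.1 160. ]
topfront [723.7 -56.  160. ]
bar sc [649.  113.2 126. ]
bar sc [664.4 -27.2 126. ]
top [694.5 226.7 160. ]
top [999.3 267.6 160. ]
top [1049.6  -72.2  160. ]
top [ 741.1 -120.   160. ]
obj [636.7 283.8 100. ]
obj [624.7 301.5 205. ]
obj [ 698.9 -237.8   80. ]
obj [ 550.9 -241.6   36. ]
```

carry_out --fingers '[-0.05, -0.05, -0.05, -0.05, -0.05, -0.05, -0.05]' --pt "0 0 0" --pt "0 0 0" --pt "0.45 0.2 0" --pt "0.45 0.2 0" --pt "0 0 0.4" --pt "0 0 0.4" --pt "0 0 0" --turn '[-0.75, -0.72, 0, 0, 0, 0, 0]'

```text
clock: 0.8
eef_pos: [636.4, 47.6, 260.8]
tcp_rot: [[-0.147, 0.989, -0.006], [0.989, 0.147, -0.0], [0.0, -0.006, -1.0]]
wrist_force: [-0.6, -0.1, -0.7]
grip_width: 40.6
grasp_force: 0.0
```

Run:
```python
from h import *
import pickle
st,s=shot('wrist','wrist2.png'); pickle.dump((st,s),open('wrist2.pkl','wb'));print(st['eef_pos'],st['tcp_rot'][:,1],st['grip_width'],st['qpos'])
```

```text
[636.40489225  47.64021447 260.76144857] [ 0.98912702  0.14694243 -0.0059722 ] 40.55682619123111 [ 5.60915931e-02  4.92810521e-01  1.62749198e+00 -6.62900914e-05
  1.02728222e+00 -9.13515752e-02]
```

View pics/wrist2.png

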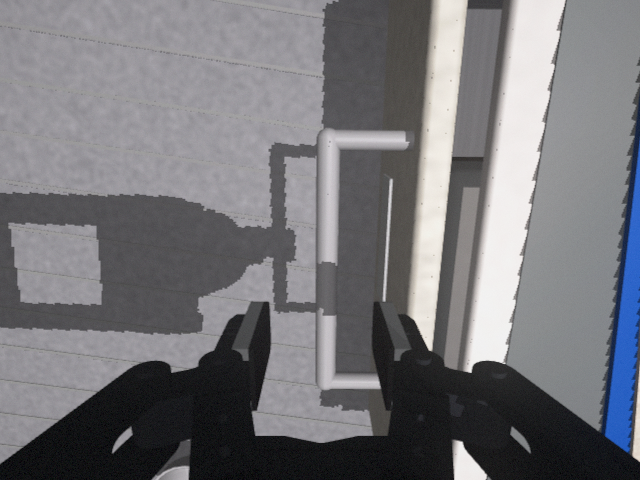

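The bar runs vertically from (327,140) to (326,382), between the open fingers at columns 265 and 378. The rear finger clears the face.

Run:
```python
from h import *
import pickle
w=pickle.load(open('wrist2.pkl','rb'));R=w[0]['tcp_rot']
for uv,z in [((327,140),126),((326,382),126),((442,140),145),((427,300),145),((505,140),160),((480,380),160)]:
    p=at(*w,uv,z); print(p, R.T@(p-w[0]['eef_pos']))
```

```text
[628.8 116.2 126. ] [ 68.86696915   3.35695901 134.7775871 ]
[649.7 -24.2 126. ] [-73.08007503   3.39899632 134.70773468]
[680.4 124.4 145. ] [ 69.40505976  55.48736927 115.46617118]
[691.5  45.8 145. ] [ -9.97279245  54.91700406 115.43065597]
[702.1 128.1 160. ] [ 69.88360663  77.40552958 100.33523461]
[722.5  12.8 160. ] [-47.16242779  80.6412584  100.25851829]
```

carry_out --fingers '[-0.05, -0.05, -0.05, -0.05, -1, -1, -1, -1, -1]' --pt "-0.04 0.06 0.4" --pt "0 0 0.4" --pt "0 0 0.4" --pt "0 0 0.4" --pt "0 0 0" --pt "0 0 0" --pt "0 0 0" --pt "0 0 0" --pt "0 0 0" --turn '[0, 0, 0, 0, 0, 0, 0, 0, 0]'

```text
clock: 1.75
eef_pos: [641.1, 45.7, 184.5]
tcp_rot: [[-0.146, 0.989, -0.001], [0.989, 0.146, -0.0], [-0.0, -0.001, -1.0]]
wrist_force: [-4.2, -1.9, -1.7]
grip_width: 9.6
grasp_force: 58.8
```

carry_out --fingers '[-1, -1, -1, -1, -1, -1, -1, -1, -1, -1]' --pt "0 -0.06 0" --pt "0 -0.12 0" --pt "0 -0.2 0" --pt "0 -0.3 0" --pt "0 -0.35 0" --pt "0 -0.35 0" --pt "0 -0.35 0" --pt "0 -0.35 0" --pt "0 -0.3 0" --pt "0 -0.2 0" --turn '[0, 0, 0, 0, 0, 0, 0, 0, 0, 0]'

```text
clock: 2.75
eef_pos: [513.9, 27.8, 184.5]
tcp_rot: [[-0.146, 0.989, 0.003], [0.989, 0.146, 0.001], [0.001, 0.003, -1.0]]
wrist_force: [3.1, 6.8, -10.0]
grip_width: 10.1
grasp_force: 59.6
```

carry_out --fingers '[-1, -1, -1, -1, -1, -1]' --pt "0 -0.12 0" --pt "0 -0.1 0" --pt "0 -0.08 0" --pt "0 -0.08 0" --pt "0 -0.08 0" --pt "0 0 0" --turn '[0, 0, 0, 0, 0, 0]'

```text
clock: 3.35
eef_pos: [491.4, 24.6, 184.5]
tcp_rot: [[-0.146, 0.989, 0.002], [0.989, 0.146, 0.002], [0.001, 0.002, -1.0]]
wrist_force: [-0.7, 6.2, -4.4]
grip_width: 9.5
grasp_force: 60.2
```

carry_out --fingers '[-1, -1, -1, -1, -1]' --pt "0 -0.06 0" --pt "0 -0.06 0" --pt "0 -0.06 0" --pt "0 -0.06 0" --pt "0 0 0" --turn '[0, 0, 0, 0, 0]'

```text
clock: 3.85
eef_pos: [479.8, 23.0, 184.5]
tcp_rot: [[-0.146, 0.989, 0.002], [0.989, 0.146, 0.002], [0.001, 0.003, -1.0]]
wrist_force: [0.5, 8.0, -6.1]
grip_width: 10.0
grasp_force: 60.1
```

carry_out --fingers '[-1, -1, -1]' --pt "0 -0.06 0" --pt "0 -0.06 0" --pt "0 0 0" --turn '[0, 0, 0]'

```text
clock: 4.15
eef_pos: [473.8, 22.2, 184.5]
tcp_rot: [[-0.146, 0.989, 0.002], [0.989, 0.146, 0.002], [0.002, 0.002, -1.0]]
wrist_force: [0.4, 9.5, -5.7]
grip_width: 9.7
grasp_force: 60.1
```

carry_out --fingers '[-1, -1, -1, -1]' --pt "0 -0.04 0" --pt "0 -0.04 0" --pt "0 -0.04 0" --pt "0 0 0" --turn '[0, 0, 0, 0]'

```text
clock: 4.55
eef_pos: [469.1, 21.5, 184.5]
tcp_rot: [[-0.146, 0.989, 0.005], [0.989, 0.146, 0.002], [0.002, 0.005, -1.0]]
wrist_force: [4.7, 10.3, -11.5]
grip_width: 9.8
grasp_force: 59.5
```

carry_out --fingers '[-1, -1, -1]' --pt "0 -0.04 0" --pt "0 -0.04 0" --pt "0 0 0" --turn '[0, 0, 0]'

```text
clock: 4.85
eef_pos: [468.4, 21.4, 184.6]
tcp_rot: [[-0.145, 0.989, 0.013], [0.989, 0.145, 0.003], [0.001, 0.013, -1.0]]
wrist_force: [17.9, 16.0, -27.0]
grip_width: 9.4
grasp_force: 58.6
```

carry_out --fingers '[-0.05, -0.05, -0.05, -0.05, -0.05, -0.05, -0.05, -0.05]' --pt "0 0 0" --pt "0 0.06 0" --pt "0 0 0" --pt "0 0 0" --pt "0 0 -0.3" --pt "0 0 -0.4" --pt "0 0 -0.5" --pt "0 0 -0.4" --turn '[0, 0, 0, 0, 0, 0, 0, 0]'

```text
clock: 5.65
eef_pos: [466.3, 19.9, 265.2]
tcp_rot: [[-0.146, 0.989, 0.001], [0.989, 0.146, -0.0], [-0.0, 0.001, -1.0]]
wrist_force: [0.0, 0.0, -0.4]
grip_width: 40.3
grasp_force: 0.0
```

carry_out --fingers '[-0.05, -0.05, -0.05, -0.05, -0.05, -0.05]' --pt "-0.2 0.5 0" --pt "-0.2 0.6 0" --pt "-0.2 0.6 0" --pt "-0.2 0.5 0" --pt "-0.1 0.4 0" --pt "0 0 0" --turn '[0, 0, 0, 0, 0, 0]'

```text
clock: 6.25
eef_pos: [603.6, -6.0, 264.1]
tcp_rot: [[-0.146, 0.989, 0.002], [0.989, 0.146, -0.0], [-0.0, 0.002, -1.0]]
wrist_force: [-0.1, 0.6, -0.6]
grip_width: 40.5
grasp_force: 0.0
```

Run:
```python
from h import *
import pickle
st,s=shot('wrist','wrist3.png'); pickle.dump((st,s),open('wrist3.pkl','wb'));print(st['eef_pos'],st['tcp_rot'][:,1],st['wrist_force'],st['qpos'])
```

```text
[603.61643897  -6.04094683 264.08258328] [0.989315   0.14577931 0.00205415] [-0.08727322  0.56375917 -0.58313679] [-2.96908131e-02  4.38629701e-01  1.70982588e+00 -9.97210015e-05
  9.91035855e-01 -1.75936770e-01]
```

View pics/wrist3.png

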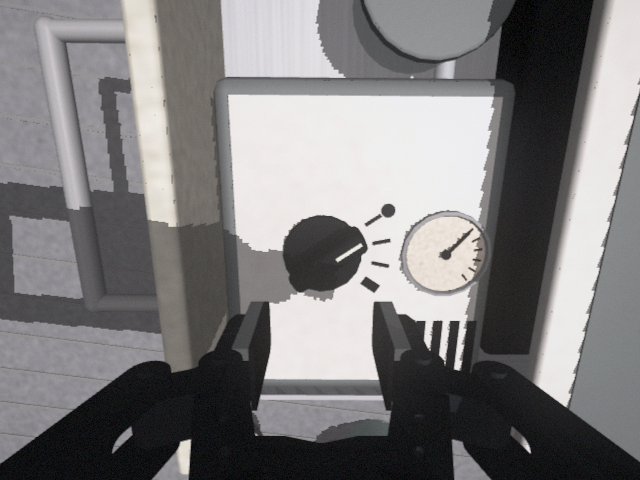

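The drawer is out. The dial's skirt is centred near (322,253), about 80 px across, and its white line runs (338,260)-(362,245), so it is at off. The gauge is at (446,253).

Run:
```python
from h import *
import pickle
w=pickle.load(open('wrist3.pkl','rb'));R=w[0]['tcp_rot']
for uv,z in [((322,253),110),((283,253),110),((362,253),110),((338,260),134),((362,245),134),((48,30),126),((95,300),126)]:
    p=at(*w,uv,z); print(p, R.T@(p-w[0]['eef_pos']))
im=cv2.imread('pics/wrist3.png')[200:310,260:420]
im=cv2.convertScaleAbs(cv2.resize(im,None,fx=5,fy=5,interpolation=cv2.INTER_CUBIC),alpha=2.5,beta=20); cv2.imwrite('pics/c3.png',im)
```

```text
[604.5  -2.9 110. ] [  3.04792943   1.01549619 154.0836383 ]
[581.4  -6.3 110. ] [  3.05173888 -22.33333001 154.03567444]
[6.282e+02 6.000e-01 1.100e+02] [  3.05558449  24.97248933 154.13284627]
[612.3   2.  134. ] [  6.74770894   9.49577147 130.09934004]
[623.6  12.2 134. ] [ 15.19144444  22.16197994 130.1215585 ]
[459.1  92.9 126. ] [ 119.01353054 -128.83238095  137.7646873 ]
[478.5 -44.9 126. ] [ -20.14247568 -129.72805862  137.82547153]
```

View pics/c3.png

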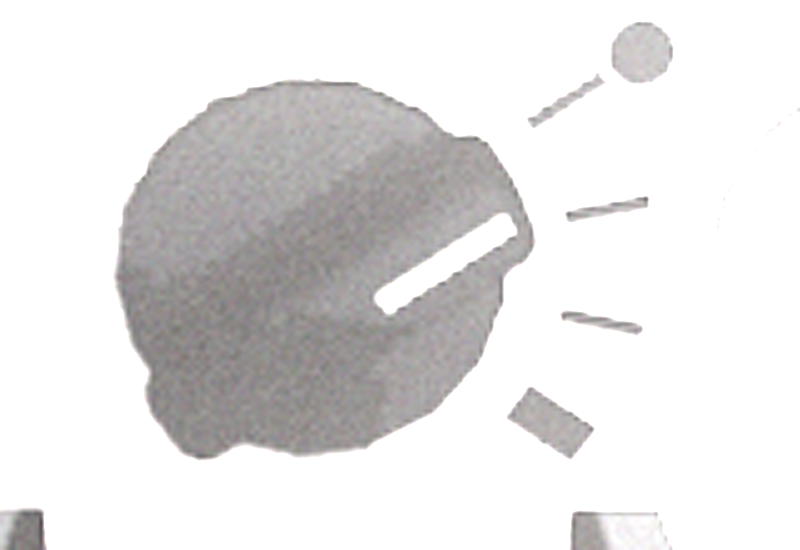

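carry_out --fingers '[-0.05, -0.05, -0.05, -0.05, -0.05, -0.05, -0.05, -0.05, -0.05, -0.05]' --pt "0.044 0.016 0" --pt "0 0 0" --pt "0 0 0" --pt "0 0 0" --pt "0 0 0" --pt "0 0 0" --pt "0 0 0" --pt "0 0 0" --pt "0 0 0" --pt "0 0 0" --turn '[0.97, 0.97, 0.97, 0.97, 0.97, 0.97, 0.97, 0.97, 0.97, 0.97]'

```text
clock: 7.3
eef_pos: [600.4, -3.0, 263.9]
tcp_rot: [[0.736, 0.677, -0.001], [0.677, -0.736, 0.0], [-0.001, -0.001, -1.0]]
wrist_force: [-0.3, 0.3, 0.1]
grip_width: 40.4
grasp_force: 0.0
```

carry_out --fingers '[-0.05, -0.05, -0.05, -0.05]' --pt "0 0 0.3" --pt "0 0 0.3" --pt "0 0 0.1" --pt "0 0 0" --turn '[0, 0, 0, 0]'

```text
clock: 7.7
eef_pos: [600.8, -3.1, 227.0]
tcp_rot: [[0.732, 0.681, -0.004], [0.681, -0.732, 0.0], [-0.003, -0.002, -1.0]]
wrist_force: [-0.4, 0.0, -0.3]
grip_width: 40.5
grasp_force: 0.0
```

Run:
```python
from h import *
import pickle
st,s=shot('wrist','wrist4.png'); pickle.dump((st,s),open('wrist4.pkl','wb'));print(st['eef_pos'],st['tcp_rot'],st['wrist_force'],st['qpos'])
for d in (np.array([604.5,-2.9]),np.array([602,-4.8])): print((st['tcp_rot'].T[:2,:2]@(d-st['eef_pos'][:2])))
im=cv2.convertScaleAbs(cv2.imread('pics/wrist4.png'),alpha=2,beta=20);cv2.imwrite('pics/w4.png',im)
```

```text
[600.84882453  -3.12242379 227.00734693] [[ 7.32402175e-01  6.80863003e-01 -3.55323768e-03]
 [ 6.80867563e-01 -7.32406548e-01  1.01900118e-04]
 [-2.53303452e-03 -2.49391615e-03 -9.99993682e-01]] [-0.38546849  0.03195627 -0.29561278] [-2.50079328e-02  4.84887762e-01  1.73600482e+00  1.63102539e-05
  9.24254757e-01  7.96832201e-01]
[2.82557    2.32304566]
[-0.29908381  2.01246059]
```

View pics/w4.png

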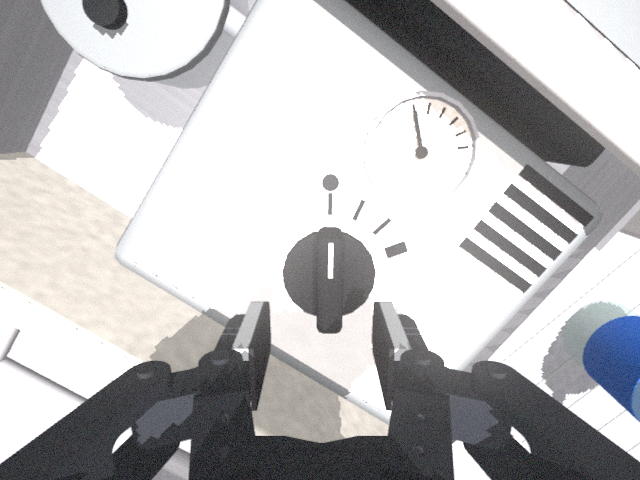

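The bar now stands vertical at column 330, from nose (331,232) to tail (330,328). The skirt is centred near (329,273), and the fingers are centred at about column 321.

Run:
```python
from h import *
import pickle
w=pickle.load(open('wrist4.pkl','rb'));R=w[0]['tcp_rot']
for uv,z in [((329,273),110),((284,273),110),((375,273),110),((331,229),134),((330,318),134),((330,250),134)]:
    p=at(*w,uv,z); print(p, R.T@(p-w[0]['eef_pos']))
```

```text
[606.   -2.9 110. ] [  4.22055691   3.63614667 116.988327  ]
[590.4  13.8 110. ] [  4.16557128 -19.21650552 117.04545924]
[621.9 -20.  110. ] [  4.22291616  26.98602039 116.93008803]
[627.5  16.7 134. ] [33.25141507  3.85967891 92.91408126]
[596.5 -11.8 134. ] [-8.85777789  3.62651243 93.02132748]
[620.3  10.6 134. ] [23.82482728  3.42514523 92.93904298]
```

carry_out --fingers '[-0.05, -0.05, -0.05, -0.05, -0.05]' --pt "0.076 0.07 0" --pt "0 0 0.3" --pt "0 0 0.3" --pt "0 0 0.2" --pt "0 0 0" --turn '[0, 0, 0, 0, 0]'

```text
clock: 8.25
eef_pos: [605.8, -3.1, 186.4]
tcp_rot: [[0.733, 0.68, -0.004], [0.68, -0.733, 0.0], [-0.003, -0.003, -1.0]]
wrist_force: [0.1, -0.5, -0.4]
grip_width: 40.8
grasp_force: 0.0
```

Well placed; close on the grip.

carry_out --fingers '[-1, -1, -1, -1, -1, -1]' --pt "0 0 0" --pt "0 0 0" --pt "0 0 0" --pt "0 0 0" --pt "0 0 0" --pt "0 0 0" --turn '[0, 0, 0, 0, 0, 0]'

```text
clock: 8.85
eef_pos: [607.1, -2.7, 189.4]
tcp_rot: [[0.733, 0.68, 0.0], [0.68, -0.733, 0.001], [0.001, -0.0, -1.0]]
wrist_force: [-2.1, 5.0, 3.1]
grip_width: 10.4
grasp_force: 59.7
```

carry_out --fingers '[-1, -1, -1, -1, -1, -1, -1, -1, -1, -1]' --pt "0 0 0" --pt "0 0 0" --pt "0 0 0" --pt "0 0 0" --pt "0 0 0" --pt "0 0 0" --pt "0 0 0" --pt "0 0 0" --pt "0 0 0" --pt "0 0 0" --turn '[0.5, 0.6, 0.6, 0.6, 0.6, 0.6, 0.6, 0.6, 0.6, 0]'

```text
clock: 9.85
eef_pos: [607.8, -4.0, 189.4]
tcp_rot: [[0.976, 0.216, 0.002], [0.216, -0.976, -0.001], [0.001, 0.002, -1.0]]
wrist_force: [0.6, -3.3, 2.2]
grip_width: 10.5
grasp_force: 59.4
```

Run:
```python
from h import *
s=r.get_state();R=s['tcp_rot'];print(np.arctan2(R[1,0],R[0,0])-.146-.6,s['eef_pos'],s['wrist_force'],R.T@s['wrist_force'],s['ft_torque'],s['qpos'][5])
```

```text
-0.5280444481629945 [607.78958149  -4.0210452  189.4327527 ] [ 0.64889567 -3.30375389  2.24653322] [-0.07777943  3.36999678 -2.24049969] [-0.72267316 -0.05454271  0.07356358] 1.3284406714089407
```

carry_out --fingers '[-1, -1, -1, -1, -1, -1, -1, -1, -1, -1]' --pt "0 0 0" --pt "0 0 0" --pt "0 0 0" --pt "0 0 0" --pt "0 0 0" --pt "0 0 0" --pt "0 0 0" --pt "0 0 0" --pt "0 0 0" --pt "0 0 0" --turn '[0.75, 0.75, 0.75, 0.75, 0.75, 0.75, 0.75, 0.75, 0.75, 0]'

```text
clock: 10.85
eef_pos: [607.6, -5.8, 189.5]
tcp_rot: [[0.898, -0.439, 0.001], [-0.439, -0.898, -0.005], [0.003, 0.004, -1.0]]
wrist_force: [-0.0, -13.1, 2.5]
grip_width: 10.5
grasp_force: 60.1
```

Run:
```python
from h import *
s=r.get_state();R=s['tcp_rot'];print(np.arctan2(R[1,0],R[0,0])-.146-.6,s['eef_pos'],s['wrist_force'],R.T@s['wrist_force'],s['ft_torque'],s['qpos'][5])
```

```text
-1.2009389507098114 [607.55361716  -5.76388885 189.45192814] [-8.64046488e-03 -1.31480515e+01  2.52047513e+00] [ 5.77704559 11.82351181 -2.46057743] [-2.32712987  0.15917451  0.61534457] 2.002296581228973
```

carry_out --fingers '[-1, -1, -1, -1]' --pt "-0.008 0.03 0" --pt "-0.008 0.03 0" --pt "0 0 0" --pt "0 0 0" --turn '[0.1, 0.1, 0, 0]'

```text
clock: 11.25
eef_pos: [606.9, -6.3, 189.5]
tcp_rot: [[0.89, -0.456, 0.005], [-0.456, -0.89, -0.002], [0.005, -0.001, -1.0]]
wrist_force: [6.3, -3.4, -1.6]
grip_width: 10.4
grasp_force: 59.6
```

Run:
```python
from h import *
import pickle
s=r.get_state();R=s['tcp_rot'];print(np.arctan2(R[1,0],R[0,0])-.146-.6,s['eef_pos'],s['wrist_force'],R.T@s['wrist_force'],s['ft_torque'],s['qpos'][5])
w=shot('wrist','w5.png');pickle.dump(w,open('w5.pkl','wb'));im=cv2.convertScaleAbs(cv2.imread('pics/w5.png'),alpha=2,beta=20);cv2.imwrite('pics/w5b.png',im)
```

```text
-1.219379341850963 [606.94790464  -6.26547173 189.46413785] [ 6.25329942 -3.38597068 -1.5901548 ] [7.10128882 0.16376575 1.62542958] [-0.61346104 -0.79799774  0.68271927] 2.0162285787429095
```

View pics/w5b.png

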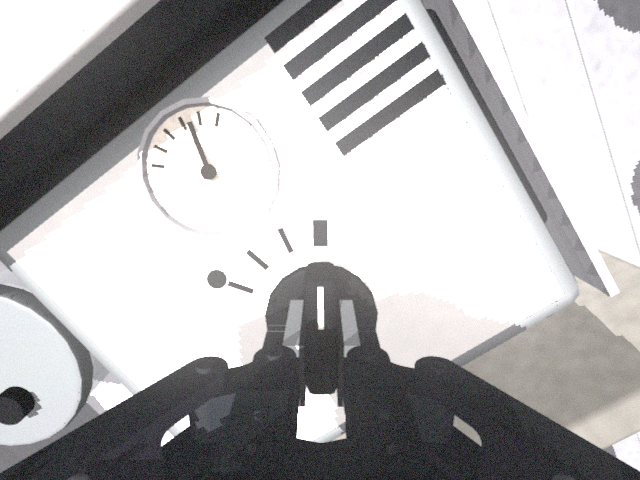

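The picture shows the white line (320,290-328) pointing straight at the test mark (320,233). I'll pull slightly outward to confirm that the drawer is at its stop.

carry_out --fingers '[-1, -1, -1, -1]' --pt "-0.025 0.018 0" --pt "-0.025 0.018 0" --pt "0 0 0" --pt "0 0 0" --turn '[0, 0, 0, 0]'

```text
clock: 11.7
eef_pos: [606.4, -6.4, 189.6]
tcp_rot: [[0.89, -0.456, 0.011], [-0.456, -0.89, -0.001], [0.01, -0.004, -1.0]]
wrist_force: [14.9, -1.9, -10.9]
grip_width: 10.6
grasp_force: 59.2
```

Run:
```python
from h import *
s=r.get_state();R=s['tcp_rot'];print(np.arctan2(R[1,0],R[0,0])-.146-.6,s['eef_pos'],s['wrist_force'],s['ft_torque'])
```

```text
-1.219541416797825 [606.35569126  -6.35333375 189.56944815] [ 14.87245862  -1.92869365 -10.88456726] [-0.22789752 -2.3900848   0.62039816]
```

```bash
python3 -c "
from bench import r
print(r.hand_in())"
```

```text
the job is handed in; nothing more can be done
None
```

The drawer is out at its stop, and the gripper is holding the dial at the third (test) position at about 1.22 rad. I handed the job in at about 12 s; the result was not reported back, and I never touched the bottles, phone or pot.

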